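# Put the doming stakes away by size

### The arm

A 7-joint arm with a two-finger parallel gripper is mounted at the origin on the work surface. World frame = base frame: x ahead of the robot, y to its left, z up, the work surface at z = 0. Lengths are in mm, angles in rad, forces in N, time in s.
With the tool pointing down it reaches from about 400 to 875 mm from the base axis. Payload 4.4 kg.
Tool frame: the origin (TCP) lies at the very end of the fingers, on their centre line; the grasp point (between the pads) lies 19 mm behind it; z points along the fingers, y is the direction in which the jaws open and shut (so a half turn about z gives the same grasp; the last joint's range is limited). The gripper opens to 85 mm and grips with 20 to 120 N. Pads are 22 mm wide; open, the fingers measure 114 mm over their backs; the gripper's body (76 mm by 85 mm) begins 54 mm behind the grasp point. The pads swing forward as they close: fully open they stand 13 mm farther back than shut.
Start: joints at [1.199, 0.628, 0.038, 1.517, -0.027, 0.996, -0.02], TCP at [195.714, -619.85, 231.313] pointing down, gripper open.
Joint ranges: [-3.06, 3.06], [-0.37, 2.12], [-1.25, 1.32], [0.18, 2.47], [-1.1, 4.24], [0.23, 1.98], [-2.94, 2.94]. Speed limits (rad/s): [2.57, 2.57, 3.14, 3.14, 3.14, 3.14, 3.14].

### API

Orientations are given as [roll, pitch, yaw] about the fixed x, y, z axes, in that order (R = Rz(yaw) Ry(pitch) Rx(roll)).
In Python, from cell import ctrl, eyes gives the robot as it stands.
- The arm moves only by the tool move_arm, never from a script. Its argument "increments" is a list of rows, each a list of 6 numbers: the shift along the tool's x, y, z in cm, then the turn, a rotation vector about the tool's x, y, z in degrees. In form: [[x, y, z, wx, wy, wz], ...]. A call has 1 to 20 rows; each row is the pose to reach, as a shift and turn from the pose commanded when the call began, along the tool's axes at that moment; what a row does not reach only later rows make up. A row lasts 1/10 s, in which the tool goes at most 50 mm and 8.59 degrees, less where a joint would pass 70% of its speed; a pose out of reach is approached as far as the arm can. A call with a gripper value outside its range is refused whole. "grip" is the opening, from -1 (shut) to 1 (fully open), set as the call begins (left out, the last holds). The fingers move at their own pace and stop on an object; the grip force is fixed at half the most. Time passes only in rows, so rows that repeat a pose let the fingers close. It gives the time, the measured TCP pose, the force and the opening at its end, in the units of the state.
- ctrl.read_state(): the state, without advancing time (a new reading comes with each control period).
- eyes.get_image(name): name is "side" or "top"; returns the picture (420x560x3 uint8, red, green, blue); there is no depth.
- eyes.calibration(name): a dict with "fx", "fy", "cx", "cy" (pixels), "dist" ([k1, k2, p1, p2, k3] as OpenCV has them; the pictures are not rectified), "pose" (4x4, takes a point from camera to world coordinates). Camera axes: x right, y up, looking along -z (the intrinsics and any distortion apply to the point x, -y, -z); pixel columns grow to the right and rows downward; lengths in mm; the calibration is good to about 2 mm. A picture is of the moment at which its call begins. calibration takes no time and is no camera call.
- ctrl.finish_job(): hands the job in, once; it reports no verdict.
The state is a dict: "clock": time; "qpos": joint angles; "qd": joint speeds; "tau": joint torques, N m; "eef_pos": TCP position; "tool_rot": TCP orientation; "force": force on the tool from outside, world axes, zero at the start; "torque": the same for the moment, N m; "width": finger opening in mm.
Only numpy, scipy, OpenCV 4.12 (cv2) and the standard library are available. Lean on these libraries where they do the work, as an engineer would, in place of code of your own. Each camera call takes 0.05 s, during which the arm holds its last target. There are 200 camera calls.

### The job

Put the four steel doming stakes away on the holder board in order of head size, one standing upright in the middle of each felt pad, with the smallest head on the pad next to the wooden ring cone and the largest at the other end. Set each one down rather than dropping it, never let one topple, and leave the glass jar standing where it is.

Things in the scene. Friction and masses are not known exactly. Their poses are not given: they have to be found in the camera images.
- stake_26: steel doming stake with the smallest head: a mushroom standing on a round foot. Head 26 mm in diameter, with an upright band 39 to 53 mm above the origin (grip here, from above, any direction), low dome over it, total height 58 mm; neck 18 mm thick; foot 40 mm in diameter, 10 mm thick. About 180 g. Origin: centre of the foot's underside, z up; round, yaw is arbitrary.
- stake_36: steel doming stake with the second smallest head: a mushroom standing on a round foot. Head 36 mm in diameter, with an upright band 39 to 53 mm above the origin (grip here, from above, any direction), low dome over it, total height 60 mm; neck 18 mm thick; foot 40 mm in diameter, 10 mm thick. About 240 g. Origin: centre of the foot's underside, z up; round, yaw is arbitrary.
- stake_46: steel doming stake with the second largest head: a mushroom standing on a round foot. Head 46 mm in diameter, with an upright band 39 to 53 mm above the origin (grip here, from above, any direction), low dome over it, total height 62 mm; neck 18 mm thick; foot 40 mm in diameter, 10 mm thick. About 320 g. Origin: centre of the foot's underside, z up; round, yaw is arbitrary.
- stake_56: steel doming stake with the largest head: a mushroom standing on a round foot. Head 56 mm in diameter, with an upright band 39 to 53 mm above the origin (grip here, from above, any direction), low dome over it, total height 64 mm; neck 18 mm thick; foot 40 mm in diameter, 10 mm thick. About 420 g. Origin: centre of the foot's underside, z up; round, yaw is arbitrary.
- pad_1: grey felt pad, at one end of the row of four on the dark wooden board (85 x 440 mm, 12 mm high): fixed disc 56 mm in diameter, 2 mm thick, top 14 mm above the bench. Origin: centre of its underside, 12 mm above the bench; x across the board, y along the row. Pads 75 mm apart, in the order pad_1 to pad_4 along +y.
- pad_2: grey felt pad, an inner one of the row of four on the dark wooden board (85 x 440 mm, 12 mm high): fixed disc 56 mm in diameter, 2 mm thick, top 14 mm above the bench. Origin: centre of its underside, 12 mm above the bench; x across the board, y along the row. Pads 75 mm apart, in the order pad_1 to pad_4 along +y.
- pad_3: grey felt pad, an inner one of the row of four on the dark wooden board (85 x 440 mm, 12 mm high): fixed disc 56 mm in diameter, 2 mm thick, top 14 mm above the bench. Origin: centre of its underside, 12 mm above the bench; x across the board, y along the row. Pads 75 mm apart, in the order pad_1 to pad_4 along +y.
- pad_4: grey felt pad, at one end of the row of four on the dark wooden board (85 x 440 mm, 12 mm high): fixed disc 56 mm in diameter, 2 mm thick, top 14 mm above the bench. Origin: centre of its underside, 12 mm above the bench; x across the board, y along the row. Pads 75 mm apart, in the order pad_1 to pad_4 along +y.
- ring_cone: small light wooden cone, 32 mm in diameter at the foot, 58 mm high, fixed upright on one end of the board, 72.5 mm beyond the end pad (pad_1 or pad_4, it varies; a low white dish is at the other end). It marks the end for the smallest stake. Origin: centre of its underside, z up.
- jar: glass jar with a black cap, 56 mm in diameter, 65 mm high, standing loose on the bench among the stakes; it is not to be moved. Origin: centre of its underside, z up.
Not all that is in view belongs to the job. What is shaped like the stake_26 but turquoise is not meant.

How it is judged:
By the outcome, as a careful person would: the job done as asked, in the order asked, and still so for the second after the job is handed in, with the robot touching nothing.
It also fails if it takes over 96 s, if anything falls off the work surface, if the arm or the gripper's body presses on something with over 40 N, if the wrist force passes 120 N, or if a joint passes its speed limit or range.

## Working session

There is one attempt and no reset: what is moved stays moved. The work goes in short steps, Python scripts to look and compute and a tool call to move; the robot and the scene stay as the last step left them, time stands still between calls to the robot, and variables do not carry over. Pictures are saved under pics/ and viewed, about 12 in all and at most 16, crops included, and the job is handed in when it is done.

Besides the shell and the picture viewer there is one more tool, called after "Request:" by a JSON object that holds its "op" and its "data". move_arm: Moves the arm, as the interface text tells. Its arguments: {"type":"object","properties":{"increments":{"type":"array","items":{"type":"array","items":{"type":"number"}}},"grip":{"type":"number"}},"required":["increments"]}

```bash
ls; mkdir -p pics; python3 - <<'E'
from cell import ctrl, eyes
import cv2,numpy as np
np.set_printoptions(precision=3,suppress=True)
for n in("side","top"):
    im=eyes.get_image(n); cv2.imwrite(f"pics/{n}0.png",im[:,:,::-1]); print(n,eyes.calibration(n))
print(ctrl.read_state())
E
```

```text
pics
side {'fx': 532.2299609499007, 'fy': 532.2299609499007, 'cx': 278.5766367555859, 'cy': 211.55162236186163, 'dist': array([-0.056,  0.   ,  0.   ,  0.   ,  0.   ]), 'pose': array([[   0.824,    0.247,   -0.51 , -161.651],
       [  -0.566,    0.4  ,   -0.721, -887.457],
       [   0.026,    0.883,    0.469,  637.658],
       [   0.   ,    0.   ,    0.   ,    1.   ]])}
top {'fx': 520.1332644723725, 'fy': 520.1332644723725, 'cx': 281.5764653257819, 'cy': 206.22084381560634, 'dist': array([-0.202,  0.   ,  0.   ,  0.   ,  0.   ]), 'pose': array([[  -0.02 ,    0.999,   -0.049,  398.821],
       [  -1.   ,   -0.021,   -0.002,    9.615],
       [  -0.003,    0.049,    0.999, 1156.952],
       [   0.   ,    0.   ,    0.   ,    1.   ]])}
{'clock': 0.1, 'qpos': array([ 1.199,  0.629,  0.038,  1.518, -0.027,  0.996, -0.02 ]), 'qd': array([-0.001, -0.002,  0.001, -0.003,  0.   ,  0.001, -0.001]), 'tau': array([  0.004, -56.453,   1.231, -19.397,   0.011,   0.005,  -0.   ]), 'eef_pos': array([ 195.559, -619.29 ,  230.453]), 'tool_rot': array([-3.14 ,  0.   ,  0.306]), 'force': array([ 0.393,  0.56 , -0.161]), 'torque': array([ 0.006, -0.003,  0.003]), 'width': 85.29916384162225}
```

View pics/top0.png

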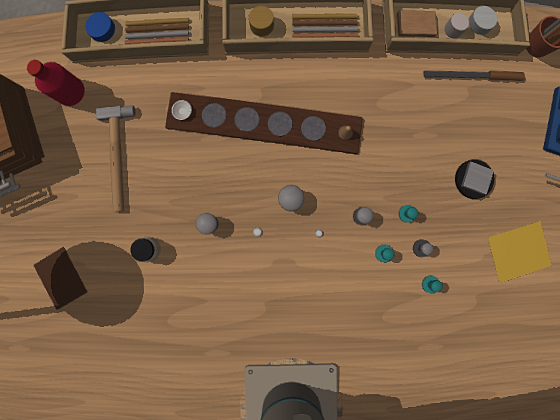

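View pics/side0.png

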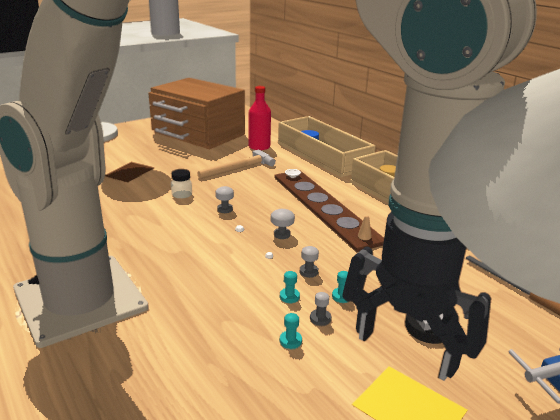

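The ring cone is at (347,132) in the top view, the row's −y end. Candidate stakes in the top view are grey: (424,248) smallest, (364,215), (206,223) and (292,197) largest. The turquoise ones at (408,213), (385,253) and (432,284) are decoys. The jar is at (143,250). Next I measure and confirm on an enlarged crop.

```bash
cat > h.py <<'E'
import cv2,numpy as np
from cell import ctrl, eyes
np.set_printoptions(precision=1,suppress=True)
def ray(n,uv):
    c=eyes.calibration(n);K=np.array([[c['fx'],0,c['cx']],[0,c['fy'],c['cy']],[0,0,1]])
    p=cv2.undistortPoints(np.array([[uv]],float),K,c['dist'])[0,0]
    P=c['pose'];return P[:3,3],P[:3,:3]@np.array([p[0],-p[1],-1])
def onz(n,uv,z):
    o,d=ray(n,uv);return o+d*(z-o[2])/d[2]
def proj(n,X):
    c=eyes.calibration(n);K=np.array([[c['fx'],0,c['cx']],[0,c['fy'],c['cy']],[0,0,1]])
    P=c['pose'];q=P[:3,:3].T@(np.array(X,float)-P[:3,3]);q=q*[1,-1,-1]
    return cv2.projectPoints(q.reshape(1,1,3),np.zeros(3),np.zeros(3),K,c['dist'])[0][0,0]
def blobs(im,box,smax,vmin,vmax=255,amin=15):
    "grey blobs within box (x0,y0,x1,y1): centre of min enclosing circle, radius, area, centroid"
    h=cv2.cvtColor(im,cv2.COLOR_RGB2HSV);m=((h[...,1]<=smax)&(h[...,2]>=vmin)&(h[...,2]<=vmax)).astype(np.uint8)
    k=np.zeros_like(m);x0,y0,x1,y1=box;k[y0:y1,x0:x1]=m[y0:y1,x0:x1]
    out=[]
    for c in cv2.findContours(k,cv2.RETR_EXTERNAL,cv2.CHAIN_APPROX_NONE)[0]:
        a=cv2.contourArea(c)
        if a<amin: continue
        (u,v),r=cv2.minEnclosingCircle(c);M=cv2.moments(c)
        out.append((u,v,r,a,M['m10']/a,M['m01']/a))
    return out,k
E
python3 - <<'E'
from h import *
im=eyes.get_image("top")
h=cv2.cvtColor(im,cv2.COLOR_RGB2HSV)
for u,v in[(292,197),(206,223),(364,215),(424,248),(213,115),(313,128),(347,132),(250,260),(143,250)]: print(u,v,h[v,u],h[v,u+4])
b,k=blobs(im,(160,90,460,300),60,60)
for x in b:print(np.array(x),onz("top",x[:2],50)[:2],onz("top",x[:2],14)[:2],"diam50",x[2]*2*1107/520)
c=im[90:310,160:460,::-1];c=cv2.resize(c,None,fx=2.6,fy=2.6,interpolation=cv2.INTER_CUBIC);cv2.imwrite("pics/crop1.png",c)
E
```

```text
292 197 [  6  10 122] [  5  14 112]
206 223 [  4  15 123] [  0  14 109]
364 215 [  5  12 125] [  5  14 110]
424 248 [  4  13 137] [  5  13 115]
213 115 [150   6  82] [156  16  82]
313 128 [165  12  86] [160  18  83]
347 132 [ 14 108  71] [ 15 105  63]
250 260 [ 15 116 156] [ 14 115 157]
143 250 [ 0  9 30] [140  22  35]
[423.  248.5   9.3 171.5 423.1 248.1] [ 356.1 -291.7] [ 354.7 -301.5] diam50 39.77055399601276
[318.7 232.8   3.9  35.5 318.5 232.9] [395.4 -66.5] [395.3 -68.9] diam50 16.715914692328525
[257.4 231.7   4.7  57.5 257.3 231.8] [400.4  64.1] [400.4  65.8] diam50 19.981982748325056
[205.9 223.1  10.4 307.  205.7 223.1] [420.8 174. ] [421.5 179.4] diam50 44.08192953696618
[363.3 215.5   9.7 221.5 363.7 215.2] [ 430.2 -163. ] [ 431.2 -168.6] diam50 41.175852001630346
[290.6 197.5  12.9 483.  290.6 197.6] [471.9  -8.2] [474.2  -8.8] diam50 54.77668044750507
[313.  128.   12.4 437.5 313.  127.7] [621.2 -59.8] [628.5 -62.1] diam50 52.66517242284922
[279.4 123.2  12.3 434.  279.5 123.2] [633.2  12.5] [640.8  12.6] diam50 52.32925124535194
[246.3 118.7  12.4 439.  246.3 118.7] [644.9  83.9] [652.9  86.3] diam50 52.64401340851417
[213.6 114.7  12.4 436.  213.6 114.8] [655.8 155. ] [664.1 159.7] diam50 52.58546575399546
[181.1 109.6  10.3 297.  181.1 109.6] [669.4 226.7] [678.2 233.7] diam50 44.02062483567458
```

View pics/crop1.png

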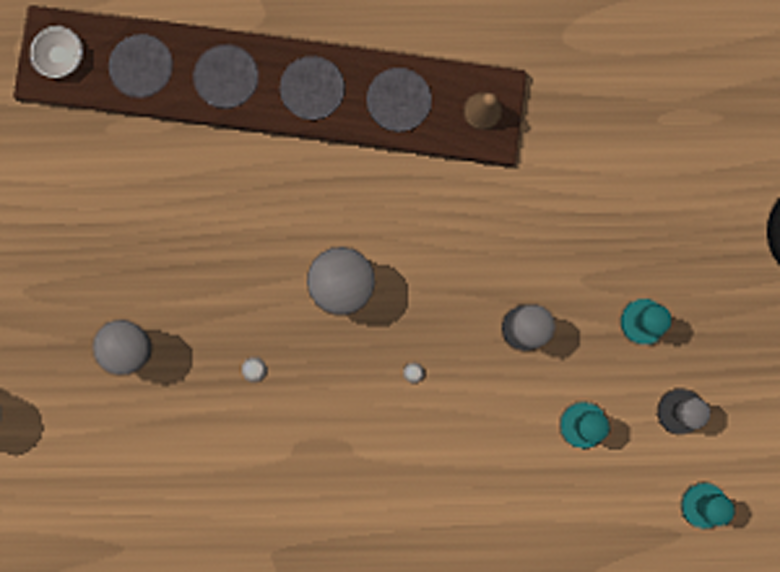

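```bash
python3 - <<'E'
from h import *
im=eyes.get_image("top");s=eyes.get_image("side")
hs=cv2.cvtColor(s,cv2.COLOR_RGB2HSV)
print("heads top")
b,_=blobs(im,(160,170,460,300),60,92,amin=40)
H=[]
for x in b:
    if x[2]<5.4: continue
    X=onz("top",x[4:],52);sd=proj("side",X);H.append(X)
    print(np.array(x),X[:2],"eq diam",2*np.sqrt(x[3]/np.pi)*1105/520+2,"side px",sd, "foot px", proj("side",[*X[:2],0]))
print("side heads")
b,_=blobs(s,(190,170,345,335),60,100,amin=40)
for x in b:print(np.array(x),onz("side",x[4:],48)[:2])
h=cv2.cvtColor(im,cv2.COLOR_RGB2HSV)
print("row26",h[248,412:434,2],h[248,412:434,1])
t=(h[...,0]>75)&(h[...,0]<100)&(h[...,1]>90)
for c in cv2.findContours(t.astype(np.uint8)[:320,:470],0,1)[0]:
    if cv2.contourArea(c)>60:
        (u,v),r=cv2.minEnclosingCircle(c);print("turq",u,v,onz("top",(u,v),25)[:2])
P=np.array([onz("top",p,14)[:2] for p in[(313,127.9),(279.45,123.2),(246.3,118.7),(213.6,114.75)]])
i=np.arange(4)-1.5;d=(P*i[:,None]).sum(0)/5;print("pad fit",d,np.hypot(*d),"yaw",np.arctan2(-d[0],d[1]));c0=P.mean(0);u=d/np.hypot(*d)
print(c0+75*i[:,None]*u, P)
print("side pads");
for p in P: print(proj("side",[*p,14]))
b,_=blobs(s,(290,175,365,235),60,90,200,amin=40)
for x in b:print(np.array(x),onz("side",x[4:],14)[:2])
print("jar", onz("top",(143,250),65))
c=np.vstack([cv2.resize(s[170:350,180:370,::-1],None,fx=3.2,fy=3.2,interpolation=2)]);cv2.imwrite("pics/crop2.png",c)
E
```

```text
heads top
[427.  248.5   5.6  73.5 426.7 248.3] [ 356.3 -299.4] eq diam 22.556901893544463 side px [322.  296.4] foot px [320.1 318.9]
[204.  223.   10.  259.  204.6 222.9] [421.3 176.5] eq diam 40.589031222245424 side px [224.  190.7] foot px [224.5 209. ]
[364.5 214.5   7.9 157.  364.2 214.8] [ 431.6 -164.5] eq diam 32.044419683421594 side px [309.7 250.9] foot px [308.4 271.8]
[290.  196.9  12.3 399.5 289.4 197.1] [472.7  -5.7] eq diam 49.926132657646086 side px [282.1 214.8] foot px [281.5 234.2]
side heads
[321.6 299.2   7.7 158.  321.6 299.1] [ 354.3 -301.2]
[309.5 253.5   8.7 192.5 309.5 253.4] [ 429.6 -166.9]
[342.  222.    5.4  51.5 341.  221.6] [573.4 -97.9]
[282.  218.   11.7 317.  282.2 217.4] [470.1  -9.9]
[331.5 209.5  10.6 146.  331.7 208.8] [595.9 -37.3]
[317.  197.   10.  125.5 317.3 196.8] [606.3  31.7]
[224.2 193.    8.8 181.5 224.1 193. ] [419.  172.1]
[304.4 185.5   9.6 108.5 304.1 185.5] [618.  102.2]
[292.5 171.5   7.5  76.  292.4 172.9] [639.4 184. ]
row26 [134  52  62  63  61  62  46  38  68  86 116 134 138 129 122 118 114 110
 105 102  88  67] [114  39   8   4   4   4   6   7  11  15  11  13  13  16  13  11  11  12
  12  13   6  88]
turq 432.0 284.5 [ 274.8 -317.4]
turq 384.5 253.0 [ 347.7 -211.7]
turq 407.9342041015625 213.26315307617188 [ 433.6 -266.5]
pad fit [11.8 73.9] 74.85313420792977 yaw -0.15786813866180627
[[628.9 -62. ]
 [640.7  12.1]
 [652.4  86.1]
 [664.2 160.2]] [[628.7 -62.1]
 [640.8  12.4]
 [652.8  86.3]
 [663.9 159.7]]
side pads
[347.6 221.9]
[331.9 208.5]
[317.6 196.4]
[304.3 185.4]
[347.5 222.5  10.8 171.5 347.4 222.1] [627.4 -62.6]
[331.5 209.5  10.6 152.  331.6 208.9] [638.8  11.2]
[317.  197.   10.  127.5 317.3 196.9] [650.2  84.6]
[304.4 185.5   9.6 111.5 304.  185.6] [662.4 159.1]
jar [365.7 308.3  65. ]
```

View pics/crop2.png

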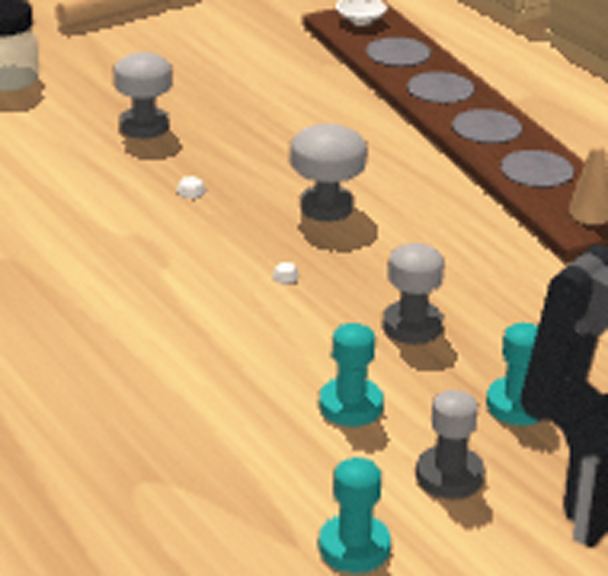

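The crop confirms it: the four steel-grey stakes increase in head size from (321,300) to (310,253), (224,193) and (283,217) in the side view. The turquoise ones are not meant. The two views agree within about 2 mm, so I use their averages. I keep one tool yaw throughout, with the jaws across the board. First move: above stake_26.

Request:
{"op": "move_arm", "data": {"increments": [[0.75,-0.77,0.2,0,0,-1.9],[2.48,-2.57,0.8,0,0,-6.3],[4.47,-4.62,1.4,0,0,-11.4],[6.71,-6.93,2.2,0,0,-17.1],[8.94,-9.24,2.9,0,0,-22.8],[11.18,-11.55,3.6,0,0,-28.5],[13.41,-13.86,4.3,0,0,-34.2],[15.65,-16.17,5,0,0,-39.9],[17.88,-18.48,5.8,0,0,-45.6],[20.12,-20.79,6.5,0,0,-51.4],[22.11,-22.85,7.1,0,0,-56.4],[23.6,-24.39,7.6,0,0,-60.2],[24.59,-25.41,7.9,0,0,-62.8],[24.84,-25.67,8,0,0,-63.4],[24.84,-25.67,8,0,0,-63.4],[24.84,-25.67,8,0,0,-63.4]], "grip": 0.3}}

```text
clock: 1.85
eef_pos: [354.9, -301.4, 151.5]
tool_rot: [3.141, 0.001, 1.41]
force: [-0.5, 0.2, -1.0]
width: 55.3
```

Request:
{"op": "move_arm", "data": {"increments": [[0,0,0.5,0,0,0],[0,0,2,0,0,0],[0,0,4,0,0,0],[0,0,6,0,0,0],[0,0,7.5,0,0,0],[0,0,8.3,0,0,0],[0,0,8.5,0,0,0],[0,0,8.5,0,0,0]]}}

```text
clock: 2.65
eef_pos: [355.3, -300.6, 66.3]
tool_rot: [3.142, 0.0, 1.412]
force: [1.0, -0.8, 0.3]
width: 55.4
```

```bash
cat > look.py <<'E'
import sys
from h import *
n,x0,y0,x1,y1,f,out=sys.argv[1:];x0,y0,x1,y1=map(int,(x0,y0,x1,y1))
im=eyes.get_image(n);cv2.imwrite("pics/"+out,cv2.resize(im[y0:y1,x0:x1,::-1],None,fx=float(f),fy=float(f),interpolation=2))
E
python3 look.py side 240 180 420 360 3.2 a1.png; python3 -c "
from h import *
s=ctrl.read_state();print(s['eef_pos'],proj('side',s['eef_pos']))"
```

```text
[ 355.5 -300.6   66.7] [322.6 290.3]
```

View pics/a1.png

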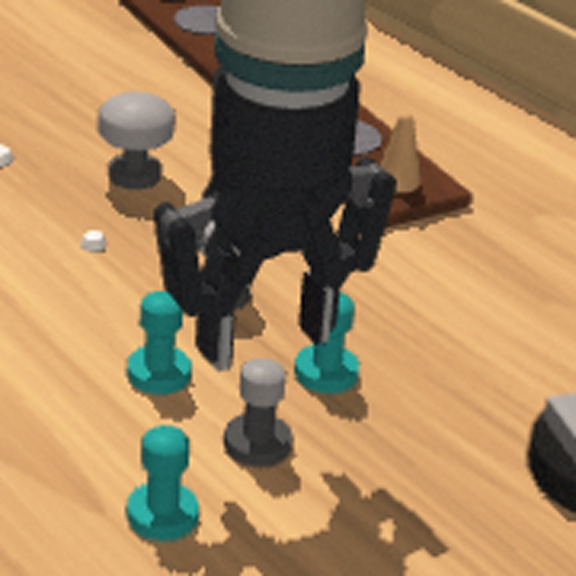

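The jaws straddle stake_26 (crop (262,375)), with the turquoise ones clear of the fingers. I go down and close.

Request:
{"op": "move_arm", "data": {"increments": [[0,0,0.5,0,0,0],[0,0,1.5,0,0,0],[0,0,2.7,0,0,0],[0,0,3.6,0,0,0],[0,0,4.1,0,0,0],[0,0,4.1,0,0,0]]}}

```text
clock: 3.3
eef_pos: [354.8, -299.8, 24.3]
tool_rot: [-3.14, -0.001, 1.413]
force: [-0.0, -0.2, 0.8]
width: 55.9
```

Request:
{"op": "move_arm", "data": {"increments": [[0,0,0,0,0,0],[0,0,0,0,0,0],[0,0,0,0,0,0],[0,0,0,0,0,0],[0,0,0,0,0,0],[0,0,0,0,0,0]], "grip": -1}}

```text
clock: 3.9
eef_pos: [355.7, -300.5, 25.7]
tool_rot: [3.141, 0.0, 1.412]
force: [0.2, -0.5, 5.6]
width: 24.2
```

```bash
python3 look.py side 290 250 360 340 6.5 a2.png
```

```text
(no output)
```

View pics/a2.png

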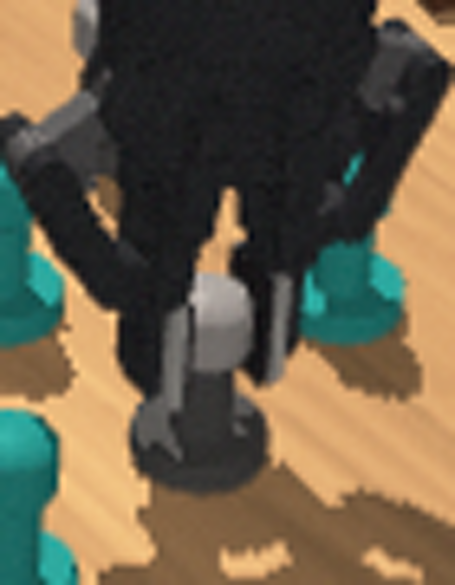

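Width 24 mm on the 26 mm head and the band sits between the pads, so it is gripped. I lift and carry it over the pad next to the cone.

Request:
{"op": "move_arm", "data": {"increments": [[0,0,-0.4,0,0,0],[0,0,-1.5,0,0,0],[0,0,-3.5,0,0,0],[0,0,-6,0,0,0],[0.3,0.25,-8.5,0,0,0],[1.2,1,-10,0,0,0],[2.8,2.3,-10.5,0,0,0],[5,4.2,-10.5,0,0,0],[7.5,6.25,-10.5,0,0,0],[10,8.3,-10.5,0,0,0],[12.6,10.5,-10.5,0,0,0],[15.2,12.7,-10.5,0,0,0],[17.8,14.8,-10.5,0,0,0],[20.3,16.9,-10.5,0,0,0],[22.6,18.8,-10.5,0,0,0],[24.6,20.5,-10.5,0,0,0],[26.2,21.8,-10.5,0,0,0],[27.3,22.75,-10.5,0,0,0],[27.8,23.17,-10.5,0,0,0],[27.8,23.17,-10.5,0,0,0]]}}

```text
clock: 5.95
eef_pos: [627.9, -62.0, 130.3]
tool_rot: [-3.141, -0.0, 1.413]
force: [-0.2, 0.3, -1.9]
width: 24.2
```

Request:
{"op": "move_arm", "data": {"increments": [[0,0,0.5,0,0,0],[0,0,1.5,0,0,0],[0,0,3,0,0,0],[0,0,4.8,0,0,0],[0,0,6.4,0,0,0],[0,0,7.4,0,0,0],[0,0,7.8,0,0,0],[0,0,7.8,0,0,0]]}}

```text
clock: 6.75
eef_pos: [627.6, -62.3, 51.6]
tool_rot: [-3.14, 0.0, 1.412]
force: [-0.2, -0.3, -1.7]
width: 24.0
```

```bash
python3 look.py side 290 130 410 260 4.6 a3.png; python3 -c "
from h import *
s=ctrl.read_state();print(s['eef_pos'],s['force'],s['width'])"
```

```text
[628.2 -62.3  52.3] [ 0.4 -0.  -3.1] 24.25121671467586
```

View pics/a3.png

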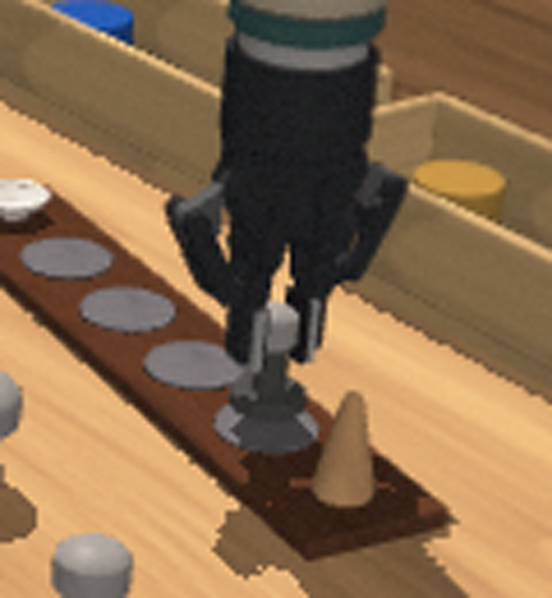

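It hangs upright over the end pad by the cone. I lower it gently.

Request:
{"op": "move_arm", "data": {"increments": [[0,0,0.3,0,0,0],[0,0,0.7,0,0,0],[0,0,1,0,0,0],[0,0,1.2,0,0,0],[0,0,1.25,0,0,0],[0,0,1.3,0,0,0],[0,0,1.3,0,0,0]]}}

```text
clock: 7.5
eef_pos: [628.0, -62.3, 39.8]
tool_rot: [3.141, 0.0, 1.412]
force: [-0.2, -0.7, 2.0]
width: 24.0
```

Request:
{"op": "move_arm", "data": {"increments": [[0,0,0.05,0,0,0],[0,0,0.05,0,0,0]]}}

```text
clock: 7.7
eef_pos: [628.2, -62.4, 39.7]
tool_rot: [3.141, 0.0, 1.412]
force: [-2.0, -0.4, 5.9]
width: 23.9
```

Request:
{"op": "move_arm", "data": {"increments": [[0,0,0,0,0,0],[0,0,0,0,0,0],[0,0,0,0,0,0],[0,0,0,0,0,0],[0,0,-0.5,0,0,0],[0,0,-1.5,0,0,0],[0,0,-3.5,0,0,0],[0,0,-6,0,0,0],[0,0,-8,0,0,0],[0,0,-9,0,0,0],[0,0,-9,0,0,0]], "grip": 0.4}}

```text
clock: 8.8
eef_pos: [629.2, -62.4, 130.8]
tool_rot: [3.138, -0.0, 1.412]
force: [0.5, 0.1, -0.1]
width: 59.8
```

Request:
{"op": "move_arm", "data": {"increments": [[-0.4,-0.5,0,0,0,0],[-1.4,-1.9,0,0,0,0],[-3,-4,0,0,0,0],[-5,-6.7,0,0,0,0],[-7,-9.4,0,0,0,0],[-9,-12.1,0,0,0,0],[-10.8,-14.5,0,0,0,0],[-12.2,-16.4,0,0,0,0],[-13,-17.5,0,0,0,0],[-13.32,-17.86,0,0,0,0],[-13.32,-17.86,0,0,0,0]]}}

```text
clock: 9.9
eef_pos: [430.6, -165.8, 128.6]
tool_rot: [-3.142, -0.0, 1.412]
force: [0.3, -0.2, 0.5]
width: 60.0
```

```bash
python3 - <<'E'
from h import *
im=eyes.get_image("top");h=cv2.cvtColor(im,cv2.COLOR_RGB2HSV)
cv2.imwrite("pics/t1.png",cv2.resize(im[100:160,280:370,::-1],None,fx=6,fy=6,interpolation=2))
b,_=blobs(im,(280,90,340,150),60,100,amin=20)
for x in b:print(np.array(x),onz("top",x[4:],66)[:2])
print("expect top px",proj("top",[629,-62,66]),proj("top",[629,-62,24]))
s=eyes.get_image("side")
b,_=blobs(s,(320,170,380,240),60,100,amin=20)
for x in b:print("side",np.array(x),onz("side",x[4:],62)[:2])
print(ctrl.read_state()['eef_pos'])
E
```

```text
[314.3 122.8   5.5  71.5 313.7 122.9] [629.1 -60.7]
expect top px [314.4 122.9] [313.2 126.9]
side [349.2 204.5   5.5  67.  349.5 204.5] [628.2 -62.9]
side [333.9 206.8   8.7  64.  336.  209. ] [586.  -63.6]
side [321.8 197.    4.4  22.5 321.4 196.8] [596.8   4.7]
[ 431.9 -165.1  128.8]
```

View pics/t1.png

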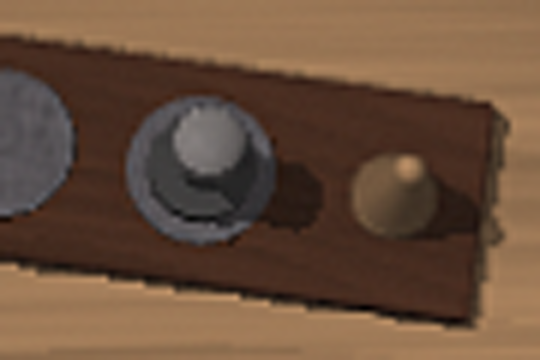

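stake_26 stands centred on its pad: the foot has an even felt margin around crop (200,170), and both views agree within 2 mm. Next is stake_36.

Request:
{"op": "move_arm", "data": {"increments": [[0,0,0.5,0,0,0],[0,0,1.8,0,0,0],[0,0,3.8,0,0,0],[0,0,6,0,0,0],[0,0,8,0,0,0],[0,0,9.6,0,0,0],[0,0,10.4,0,0,0],[0,0,10.55,0,0,0],[0,0,10.55,0,0,0]]}}

```text
clock: 10.9
eef_pos: [431.0, -165.2, 22.9]
tool_rot: [-3.141, -0.0, 1.413]
force: [0.8, -0.0, -0.2]
width: 59.6
```

Request:
{"op": "move_arm", "data": {"increments": [[0,0,0,0,0,0],[0,0,0,0,0,0],[0,0,0,0,0,0],[0,0,0,0,0,0],[0,0,0,0,0,0],[0,0,0,0,0,0]], "grip": -1}}

```text
clock: 11.5
eef_pos: [431.2, -165.8, 24.0]
tool_rot: [3.14, 0.0, 1.412]
force: [0.6, 0.8, 7.4]
width: 33.9
```

Request:
{"op": "move_arm", "data": {"increments": [[0,0,-0.4,0,0,0],[0,0,-1.5,0,0,0],[0,0,-3.5,0,0,0],[0,0,-6,0,0,0],[0,0,-8.5,0,0,0],[0.4,0.35,-10,0,0,0],[1.4,1.2,-10.5,0,0,0],[3,2.6,-10.5,0,0,0],[5,4.3,-10.5,0,0,0],[7.3,6.25,-10.5,0,0,0],[9.6,8.2,-10.5,0,0,0],[11.9,10.2,-10.5,0,0,0],[14.2,12.2,-10.5,0,0,0],[16.3,14,-10.5,0,0,0],[18.2,15.6,-10.5,0,0,0],[19.6,16.8,-10.5,0,0,0],[20.5,17.6,-10.5,0,0,0],[20.82,17.85,-10.5,0,0,0],[20.82,17.85,-10.5,0,0,0]]}}

```text
clock: 13.4
eef_pos: [639.3, 12.0, 127.8]
tool_rot: [-3.14, 0.0, 1.413]
force: [0.3, 0.8, -2.2]
width: 33.9
```

Request:
{"op": "move_arm", "data": {"increments": [[0,0,0.5,0,0,0],[0,0,1.5,0,0,0],[0,0,3,0,0,0],[0,0,4.8,0,0,0],[0,0,6.4,0,0,0],[0,0,7.7,0,0,0],[0,0,8.4,0,0,0],[0,0,8.8,0,0,0],[0,0,8.95,0,0,0],[0,0,9.05,0,0,0],[0,0,9.1,0,0,0],[0,0,9.1,0,0,0]]}}

```text
clock: 14.6
eef_pos: [640.3, 11.8, 38.2]
tool_rot: [3.14, -0.0, 1.412]
force: [-0.7, 1.3, 1.2]
width: 33.8
```

Request:
{"op": "move_arm", "data": {"increments": [[0,0,0.05,0,0,0],[0,0,0.05,0,0,0]]}}

```text
clock: 14.8
eef_pos: [640.3, 11.8, 38.1]
tool_rot: [3.14, -0.0, 1.412]
force: [-1.8, 0.6, 5.0]
width: 34.0
```

Request:
{"op": "move_arm", "data": {"increments": [[0,0,0,0,0,0],[0,0,0,0,0,0],[0,0,0,0,0,0],[0,0,0,0,0,0],[0,0,-0.5,0,0,0],[0,0,-1.5,0,0,0],[0,0,-3.5,0,0,0],[0,0,-6,0,0,0],[0,0,-8,0,0,0],[0,0,-9,0,0,0],[0,0,-9,0,0,0]], "grip": 0.75}}

```text
clock: 15.9
eef_pos: [641.0, 11.8, 128.9]
tool_rot: [3.138, -0.001, 1.412]
force: [0.7, 0.5, -0.2]
width: 74.8
```

Request:
{"op": "move_arm", "data": {"increments": [[0.3,-0.5,0,0,0,0],[1,-2,0,0,0,0],[2.2,-4.3,0,0,0,0],[3.7,-7.1,0,0,0,0],[5.3,-10.2,0,0,0,0],[6.9,-13.3,0,0,0,0],[8.5,-16.4,0,0,0,0],[10,-19.3,0,0,0,0],[11.2,-21.7,0,0,0,0],[12.1,-23.4,0,0,0,0],[12.55,-24.27,0,0,0,0],[12.55,-24.27,0,0,0,0]]}}

```text
clock: 17.1
eef_pos: [418.4, 174.5, 126.3]
tool_rot: [-3.14, 0.001, 1.415]
force: [0.7, -0.1, -0.1]
width: 74.7
```

```bash
python3 - <<'E'
from h import *
im=eyes.get_image("top")
b,_=blobs(im,(255,90,340,150),60,95,amin=20)
for x in b:print(np.array(x),onz("top",x[4:],66)[:2])
s=eyes.get_image("side")
b,_=blobs(s,(315,160,380,240),60,100,amin=20)
for x in b:print("side",np.array(x),onz("side",x[4:],62)[:2])
print(ctrl.read_state()['eef_pos'])
cv2.imwrite("pics/s2.png",cv2.resize(s[140:260,170:370,::-1],None,fx=4,fy=4,interpolation=2))
E
```

```text
[312.  122.9   7.2  83.5 313.9 122.8] [629.3 -61.1]
[279.2 117.9   7.9 170.  279.3 117.9] [641.3  12.5]
side [349.2 204.6   5.5  67.  349.4 204.6] [627.7 -63.4]
side [327.5 195.5  13.7 186.5 327.7 194.1] [619.3   8.4]
[420.3 173.5 126.5]
```

View pics/s2.png

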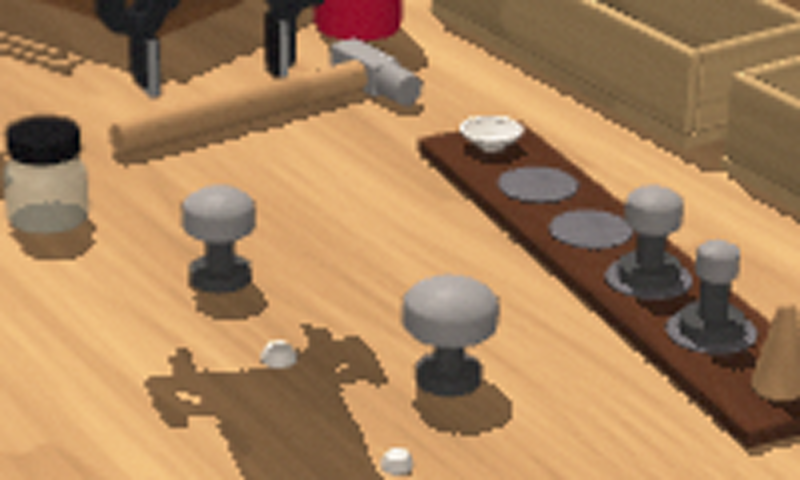

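Both placed stakes stand centred, at crop (650,250) and (715,295). The open jaws are above stake_46 with the jar clear. I go down and grip.

Request:
{"op": "move_arm", "data": {"increments": [[0,0,0.5,0,0,0],[0,0,1.8,0,0,0],[0,0,3.8,0,0,0],[0,0,6,0,0,0],[0,0,8,0,0,0],[0,0,9.6,0,0,0],[0,0,10.4,0,0,0],[0,0,10.5,0,0,0],[0,0,10.5,0,0,0]]}}

```text
clock: 18.1
eef_pos: [420.2, 173.4, 21.4]
tool_rot: [-3.141, -0.0, 1.411]
force: [-0.6, -0.8, -0.5]
width: 74.9
```

Request:
{"op": "move_arm", "data": {"increments": [[0,0,0,0,0,0],[0,0,0,0,0,0],[0,0,0,0,0,0],[0,0,0,0,0,0],[0,0,0,0,0,0],[0,0,0,0,0,0]], "grip": -1}}

```text
clock: 18.7
eef_pos: [420.5, 174.0, 22.6]
tool_rot: [3.14, -0.0, 1.412]
force: [0.7, -0.4, 5.4]
width: 44.3
```

Request:
{"op": "move_arm", "data": {"increments": [[0,0,-0.4,0,0,0],[0,0,-1.5,0,0,0],[0,0,-3.5,0,0,0],[0,0,-6,0,0,0],[0,0,-8.5,0,0,0],[-0.1,0.5,-10,0,0,0],[-0.4,1.8,-10.5,0,0,0],[-0.8,3.7,-10.5,0,0,0],[-1.3,6.1,-10.5,0,0,0],[-1.8,8.7,-10.5,0,0,0],[-2.4,11.4,-10.5,0,0,0],[-3,14.1,-10.5,0,0,0],[-3.5,16.8,-10.5,0,0,0],[-4.1,19.3,-10.5,0,0,0],[-4.5,21.4,-10.5,0,0,0],[-4.8,23,-10.5,0,0,0],[-5,23.9,-10.5,0,0,0],[-5.09,24.25,-10.5,0,0,0],[-5.09,24.25,-10.5,0,0,0]]}}

```text
clock: 20.6
eef_pos: [650.6, 85.5, 126.4]
tool_rot: [-3.14, 0.0, 1.412]
force: [-0.6, 1.2, -3.6]
width: 44.6
```

Request:
{"op": "move_arm", "data": {"increments": [[0,0,0.5,0,0,0],[0,0,1.5,0,0,0],[0,0,3,0,0,0],[0,0,4.8,0,0,0],[0,0,6.4,0,0,0],[0,0,7.7,0,0,0],[0,0,8.4,0,0,0],[0,0,8.8,0,0,0],[0,0,8.95,0,0,0],[0,0,9.05,0,0,0],[0,0,9.1,0,0,0],[0,0,9.1,0,0,0]]}}

```text
clock: 21.8
eef_pos: [651.8, 85.6, 36.8]
tool_rot: [3.14, -0.0, 1.412]
force: [-0.7, -0.3, 0.6]
width: 44.5
```

Request:
{"op": "move_arm", "data": {"increments": [[0,0,0.05,0,0,0],[0,0,0.05,0,0,0]]}}

```text
clock: 22.0
eef_pos: [651.8, 85.6, 36.7]
tool_rot: [3.14, -0.0, 1.412]
force: [-2.6, -0.4, 4.4]
width: 43.8
```

Request:
{"op": "move_arm", "data": {"increments": [[0,0,0,0,0,0],[0,0,0,0,0,0],[0,0,0,0,0,0],[0,0,0,0,0,0],[0,0,-0.5,0,0,0],[0,0,-1.5,0,0,0],[0,0,-3.5,0,0,0],[0,0,-6,0,0,0],[0,0,-8,0,0,0],[0,0,-9,0,0,0],[0,0,-9,0,0,0]], "grip": 1}}

```text
clock: 23.1
eef_pos: [652.5, 85.7, 127.4]
tool_rot: [3.138, -0.001, 1.412]
force: [0.2, 0.7, -0.0]
width: 85.4
```

Request:
{"op": "move_arm", "data": {"increments": [[-0.4,-0.5,0,0,0,0],[-1.4,-1.8,0,0,0,0],[-3,-4,0,0,0,0],[-4.8,-6.4,0,0,0,0],[-6.7,-9,0,0,0,0],[-8.5,-11.4,0,0,0,0],[-10.2,-13.7,0,0,0,0],[-11.4,-15.3,0,0,0,0],[-12,-16.1,0,0,0,0],[-12.17,-16.32,0,0,0,0],[-12.17,-16.32,0,0,0,0]]}}

```text
clock: 24.2
eef_pos: [471.3, -8.8, 125.1]
tool_rot: [3.141, -0.0, 1.412]
force: [0.8, -0.4, 0.6]
width: 85.6
```

```bash
python3 - <<'E'
from h import *
im=eyes.get_image("top")
b,_=blobs(im,(200,90,340,150),60,95,amin=20)
for x in b:print(np.array(x),onz("top",x[4:],66)[:2])
s=eyes.get_image("side")
print(ctrl.read_state()['eef_pos'])
cv2.imwrite("pics/s3.png",cv2.resize(s[120:280,200:390,::-1],None,fx=3.7,fy=3.7,interpolation=2))
E
```

```text
[294.  149.    9.   64.5 295.  146.6] [578.6 -19.6]
[306.  143.5   9.7  76.5 305.3 143.2] [585.6 -41.5]
[313.5 141.5  12.1  84.  313.2 141.4] [589.1 -58.5]
[312.7 122.4   6.5  79.  314.1 122.9] [629.1 -61.4]
[279.2 117.8   7.8 165.  279.1 117.9] [641.4  12.9]
[244.2 113.3   9.9 270.  244.2 113.5] [652.7  87.2]
[472.1  -8.3 125.3]
```

View pics/s3.png

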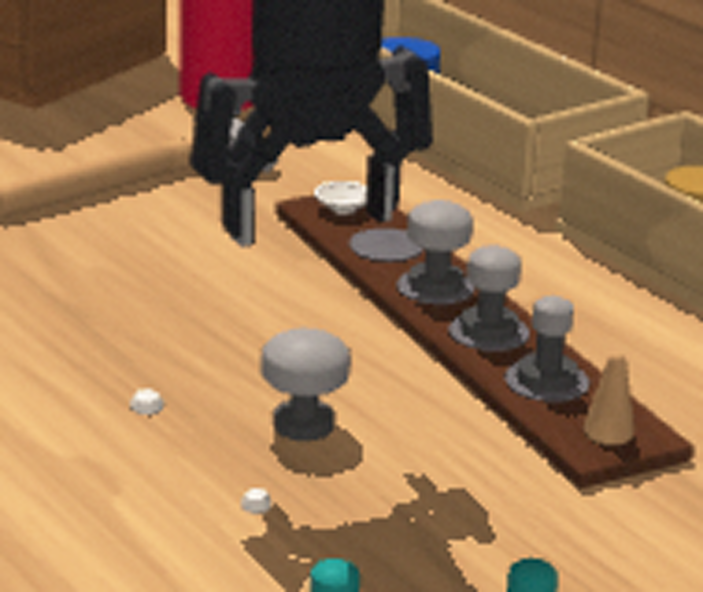

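Three stakes stand in order on the board, at crop (440,245), (490,290) and (550,340). The open jaws are above stake_56. I go down and grip it.

Request:
{"op": "move_arm", "data": {"increments": [[0,0,0.5,0,0,0],[0,0,1.8,0,0,0],[0,0,3.8,0,0,0],[0,0,5.6,0,0,0],[0,0,7.4,0,0,0],[0,0,9,0,0,0],[0,0,10.1,0,0,0],[0,0,10.5,0,0,0],[0,0,10.5,0,0,0]]}}

```text
clock: 25.2
eef_pos: [470.9, -8.7, 19.9]
tool_rot: [-3.141, 0.0, 1.413]
force: [-0.5, -0.3, -0.1]
width: 85.5
```

Request:
{"op": "move_arm", "data": {"increments": [[0,0,0,0,0,0],[0,0,0,0,0,0],[0,0,0,0,0,0],[0,0,0,0,0,0],[0,0,0,0,0,0],[0,0,0,0,0,0]], "grip": -1}}

```text
clock: 25.8
eef_pos: [471.7, -9.0, 21.4]
tool_rot: [3.14, -0.0, 1.412]
force: [0.5, 0.1, 5.6]
width: 54.3
```

Request:
{"op": "move_arm", "data": {"increments": [[0,0,-0.4,0,0,0],[0,0,-1.5,0,0,0],[0,0,-3.5,0,0,0],[0,0,-6,0,0,0],[0,0,-8.5,0,0,0],[0.4,0.3,-10,0,0,0],[1.4,1.15,-10.5,0,0,0],[3,2.5,-10.5,0,0,0],[5,4.1,-10.5,0,0,0],[7.1,5.9,-10.5,0,0,0],[9.3,7.7,-10.5,0,0,0],[11.5,9.5,-10.5,0,0,0],[13.7,11.3,-10.5,0,0,0],[15.7,13,-10.5,0,0,0],[17.4,14.4,-10.5,0,0,0],[18.7,15.5,-10.5,0,0,0],[19.4,16.1,-10.5,0,0,0],[19.69,16.31,-10.5,0,0,0],[19.69,16.31,-10.5,0,0,0]]}}

```text
clock: 27.7
eef_pos: [662.5, 159.8, 124.7]
tool_rot: [-3.14, 0.001, 1.413]
force: [0.2, 0.5, -3.2]
width: 54.2
```

Request:
{"op": "move_arm", "data": {"increments": [[0,0,0.5,0,0,0],[0,0,1.5,0,0,0],[0,0,3,0,0,0],[0,0,4.8,0,0,0],[0,0,6.4,0,0,0],[0,0,7.7,0,0,0],[0,0,8.4,0,0,0],[0,0,8.8,0,0,0],[0,0,8.95,0,0,0],[0,0,9.05,0,0,0],[0,0,9.1,0,0,0],[0,0,9.1,0,0,0]]}}

```text
clock: 28.9
eef_pos: [663.3, 159.9, 35.5]
tool_rot: [3.141, -0.0, 1.412]
force: [-3.0, -0.5, 3.3]
width: 54.1
```

Request:
{"op": "move_arm", "data": {"increments": [[0,0,0.05,0,0,0],[0,0,0.05,0,0,0]]}}

```text
clock: 29.1
eef_pos: [663.3, 159.9, 35.5]
tool_rot: [3.141, -0.0, 1.412]
force: [-4.2, -1.1, 8.5]
width: 54.2
```

Request:
{"op": "move_arm", "data": {"increments": [[0,0,0,0,0,0],[0,0,0,0,0,0],[0,0,0,0,0,0],[0,0,0,0,0,0],[0,0,-0.5,0,0,0],[0,0,-1.5,0,0,0],[0,0,-3.5,0,0,0],[0,0,-6,0,0,0],[0,0,-8,0,0,0],[0,0,-10,0,0,0],[0,0,-11,0,0,0],[0,0,-11,0,0,0]], "grip": 1}}

```text
clock: 30.3
eef_pos: [664.2, 160.2, 146.0]
tool_rot: [3.138, -0.002, 1.412]
force: [0.5, -0.1, 0.2]
width: 85.4
```

Request:
{"op": "move_arm", "data": {"increments": [[0,-0.5,0,0,0,0],[0,-2,0,0,0,0],[0,-4.5,0,0,0,0],[0,-7.5,0,0,0,0],[0,-10.5,0,0,0,0],[0,-13.5,0,0,0,0],[0,-16.5,0,0,0,0],[0,-19.5,0,0,0,0],[0,-22,0,0,0,0],[0,-23.5,0,0,0,0],[0,-24,0,0,0,0],[0,-24,0,0,0,0]]}}

```text
clock: 31.5
eef_pos: [425.3, 197.4, 143.4]
tool_rot: [-3.141, 0.001, 1.413]
force: [0.7, 0.1, 0.2]
width: 85.4
```

```bash
python3 - <<'E'
from h import *
im=eyes.get_image("top");s=eyes.get_image("side")
b,_=blobs(im,(195,90,340,135),60,92,amin=20)
for x in b:print(np.array(x),onz("top",x[4:],66)[:2])
for p in[(628,-62.4),(639.8,11.7),(651.4,85.4),(663.2,159.6)]: print(proj("top",[*p,66]),proj("side",[*p,62]))
b,_=blobs(s,(285,140,370,240),60,105,amin=20)
for x in b:print("side",np.array(x),onz("side",x[4:],62)[:2])
st=ctrl.read_state();print(st['eef_pos'],st['force'])
a=cv2.resize(im[85:265,120:370,::-1],None,fx=2.4,fy=2.4,interpolation=2)
c=cv2.resize(s[130:260,160:400,::-1],(600,325),interpolation=2);c=cv2.resize(c,(600,168*2-168+0)) if 0 else c
a=cv2.resize(a,(380,274));cv2.imwrite("pics/f1.png",cv2.resize(im[85:265,120:370,::-1],None,fx=3.1,fy=3.1,interpolation=2));cv2.imwrite("pics/f2.png",c)
E
```

```text
[312.1 122.8   7.2  87.  313.8 122.7] [629.5 -60.9]
[279.3 117.9   7.9 172.  279.3 117.9] [641.3  12.3]
[244.4 113.3  10.1 281.5 244.5 113.5] [652.7  86.6]
[209.3 108.8  12.4 418.  209.2 109.2] [664.4 162.2]
[314.6 123.4] [349.3 204.4]
[279.6 118.6] [333.2 191.7]
[245.  114.1] [318.5 180.2]
[210.5 109.7] [305.  169.5]
side [349.2 204.4   5.4  54.  349.6 204.1] [629.9 -61.5]
side [333.4 191.3   6.8  94.5 333.5 191.4] [641.6  12.5]
side [305.5 175.5  21.  385.  307.6 173.6] [652.4 133.5]
[426.8 197.4 143.5] [ 0.1  0.6 -0.1]
```

View pics/f1.png

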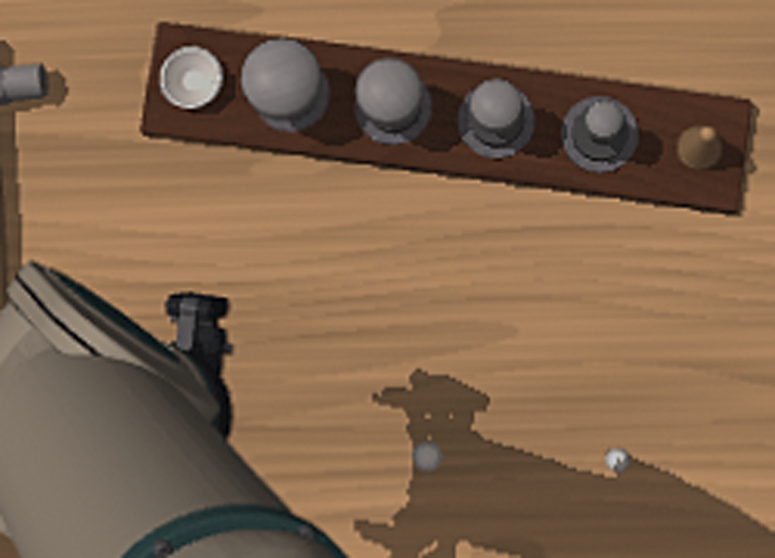

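View pics/f2.png

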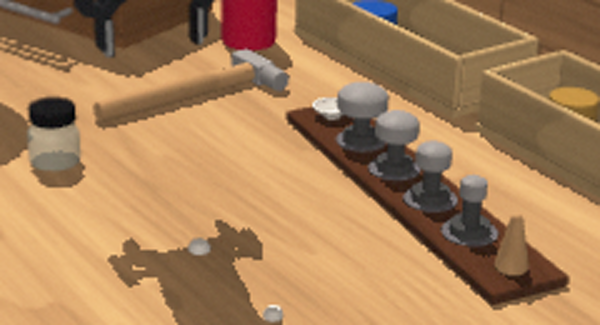

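All four stakes stand upright on their pads, going from 26 mm beside the cone at (700,145) to 56 mm beside the dish at (285,80). The jar stands untouched at crop (53,135) in the side view, and the gripper is clear.

```bash
python3 -c "
from cell import ctrl
print(ctrl.finish_job())"
```

```text
the job is handed in; nothing more can be done
None
```

All four stakes are on the board in head-size order: 26 mm on the pad next to the ring cone, then 36, 46 and 56 mm at the dish end. I lowered each one until the force reading showed light contact, between 4 and 9 N, before opening the gripper. The job was handed in at about 32 s of the 96 s.

- **Upright and in order:** the last pictures from both cameras show all four standing upright in that order, with the arm well clear. The jar is still standing and I never went near it, though I compared its position by eye only.
- **Centring:** the top view puts each head within about 3 mm of its pad centre. Part of that is shading on the domes. In the last side view, the 26 and 36 mm stakes measured within about 2 mm.
- **Not confirmed:** the side view merged the 46 and 56 mm heads into one patch, so their centring rests on the top view and on looking at the pictures. The two cameras also disagreed by about 2 mm throughout, within the stated calibration, so I used their average.

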